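Extend and lock the worktop shelf, then clear the spices off the hob onto it

ROBOT

A 6-joint arm with a two-finger parallel gripper is mounted at the origin on a cart in front of the work surface, level with it; the furniture and walls round the work are solid. World frame = base frame: x ahead of the robot, y to its left, z up, the work surface at z = 0. Lengths are in m, angles in degrees, forces in N, time in s.
With the tool pointing down it reaches from about 0.3 to 0.75 m from the base axis. Payload 8.5 kg.
Tool frame: the origin (TCP) lies at the very end of the fingers, on their centre line; the grasp point (between the pads) lies env.pinch_z behind it (env.pinch_z is the distance from the TCP to the grasp point, in m); z points along the fingers, y is the line along which they close (so a half turn about z gives the same grasp; the last joint's range is limited). The gripper opens to 85 mm and grips with 20 to 120 N. Pads are 22 mm wide; open, the fingers measure 114 mm over their backs; the gripper's body (76 mm by 85 mm) begins 54 mm behind the grasp point. The pads swing forward as they close: fully open they stand 13 mm farther back than shut.
Start: joints at [-77.366, 21.807, 74.336, -0, 83.858, -12.336], TCP at [0.232, -0.499, 0.231] pointing down, gripper open.
Joint ranges: [-178.18, 178.18], [-50.72, 133.34], [12.68, 142.11], [-81.47, 261.47], [9.98, 163.14], [-165.26, 165.26]. Speed limits (degrees/s): [136.94, 136.94, 180, 180, 180, 180].

INTERFACE

Orientations are given as a 3x3 rotation matrix whose columns are the frame's x, y, z axes.
In Python, from rig import telemetry, get_image, env gives the robot as it stands. The module is installed in compiled form; this text tells all that it offers.
- The arm moves only by the tool apply_moves, never from a script. Its argument "series" is a list of rows, each a list of 7 numbers: the shift along the tool's x, y, z in mm, then the turn, a rotation vector about the tool's x, y, z in degrees, then the opening, from 0 (shut) to 1 (fully open). A call has 1 to 12 rows; each row shifts and turns the commanded pose from where the row before left it, along the tool's axes as they then stand; what a row does not reach is not made up. A row lasts 1/8 s, in which the tool goes at most 62.5 mm and 10.7 degrees, less where a joint would pass 70% of its speed; a pose out of reach is approached as far as the arm can. A call with a gripper value outside its range is refused whole. The fingers move at their own pace and stop on an object; "grip_force" is the grip in N (left out, the last holds). Time passes only in rows, so rows that do not move let the fingers close. It gives the time, the measured TCP pose, the force, the opening and the grip force at its end, in the units of the state.
- telemetry.observe(): the state, without advancing time (a new reading comes with each control period).
- get_image(name): name is "side" or "top"; returns a dict with "frame" (400x640x3 uint8, red, green, blue), "z_map" (400x640 float32, m along the optical axis (not along the pixel's ray), 0 where there is no reading), "vertical_fov" (degrees; the focal length in pixels is half the picture's height over the tangent of half this angle, whatever the lens; pixels are square), "cx", "cy" (the principal point, pixels), "eye" and "attitude" of the camera in the world. Camera axes: x right, y up, looking along -z (the intrinsics and any distortion apply to the point x, -y, -z); pixel columns grow to the right and rows downward; lengths in m; the calibration is good to about 2 mm. A picture is of the moment at which its call begins.
- env.close_job(): hands the job in; it is judged then, once.
The state is a dict: "time_s": time; "q": joint angles; "qvel": joint speeds; "joint_efforts": joint torques, N m; "position": TCP position; "tool_rot": TCP orientation; "ft_force": force on the tool from outside, world axes, zero at the start; "wrist_torque": the same for the moment, N m; "grip_width": finger opening in m; "gripper_force": force on a finger pad.
Only numpy, scipy, OpenCV 4.12 (cv2) and the standard library are available. Lean on these libraries where they do the work, as an engineer would, in place of code of your own. Each camera call takes 0.05 s, during which the arm holds its last target. There are 200 camera calls.

TASK

Clear the spice jars and tins off the hob onto the pull-out extension of the worktop shelf. To get the extension out, loosen its clamp knob, pull the spring pin up and turn it into its rest notch so that it stays out by itself, and draw the extension out fully; then let the pin back down into its hole and tighten the clamp knob, and only then stand every one of them upright on the extension, between its rails. Leave the other things where they are.

Things in the scene. Friction and masses are not known exactly. Their poses are not given: they have to be found in the camera images.
- rack: Worktop shelf, fixed half: wooden deck on four steel legs, top 98 mm above the worktop, 126 mm deep (x), from y = -165 to +150 mm. Origin on the worktop; x away from the robot (turned up to 0.09 rad), y to the left, the way the extension pulls out. Spring pin at x -40, y +110 mm, clamp knob at x +40, y +125 mm. A wall cabinet hangs behind, 0.46 m up, from 0.62 m ahead of the robot.
- extension (a joint): How far the extension is drawn out (m): 0 = pushed in under the fixed deck, 0.24 = fully out against its stop; it moves along the rack's +y. It slides with about 3 N when free; it cannot move while the pin is in its hole, nor while the clamp is tight. The pin has two holes in the extension's front rail, one for 0 and one for 0.24; at the stop the hole is under the pin.
- handle (a point): Middle of the extension's pull handle: a dark round bar 12 mm thick and 80 mm long, lying along the rack's x, 95 mm above the worktop; 34 mm free between it and the extension's end board, whose top is 108 mm above the worktop. It moves with the extension.
- ext_deck (a point): Centre of the part of the extension's deck that is bare when it is fully out, on the deck's upper face, 72 mm above the worktop; axes as the rack's. The bare part is 243 mm long (y) and 66 mm wide (x) between two steel side rails 14 mm wide that stand 10 mm above it; at its left end the end board stands 36 mm above it, at its right end the fixed deck's edge 26 mm above it. Moves with the extension: before that it lies under the fixed deck.
- pin_grip (a point): Middle of the spring pin's black T-handle, a bar 12 mm wide, 44 mm long and 24 mm high, upright axis; 152 mm above the worktop when home. Along the point's y axis the bar is long. Under it a toothed steel sleeve, 43 mm across, reaches to 127 mm above the worktop: keep the fingertips above that (25 mm below this point when home).
- plunger (a joint): Lift of the spring pin (m): 0 = home, down in its hole; a spring presses it down with 7 N at 0 and 13 N at 0.018. It must rise 0.017 to be turned past the sleeve's teeth (stop at 0.021); it is clear of the extension above 0.010; parked in the rest notch it stays at 0.014.
- plunger_turn (a joint): Turn of the T-handle (rad), counter-clockwise from above; 0 = over the home slot, bar along the rack's y; 1.2 = over the rest notch (3 mm deep: to leave it lift a little again, turn back to 0 and let down). Its cross pin finds slot or notch from within about 0.2 rad. Stops at -0.12 and 1.36.
- clamp_grip (a point): Middle of the clamp knob's wing, a black bar 12 mm wide, 46 mm long and 26 mm high with an upright axis, 128 mm above the worktop when loose, 2 mm lower when tight; the point's y axis runs along the bar; below 118 mm it widens to a hub 26 mm across.
- clamp (a joint): Turn of the clamp knob (rad), clockwise from above tightens; 0 = fully loose, bar along the rack's y; the extension is free below 0.6; 1.4 = fully tight (stop), firm from 1.0. It resists with 0.1 to 0.3 N m and stays where it is left.
- jar_a_mid (a point): Centre of a round glass spice jar with a plain lid (the wider one), 52 mm across and 70 mm tall, half-way up; stands on the hob (top 5 mm above the worktop) at the start. May be absent.
- jar_b_mid (a point): Centre of a round glass spice jar with a plain lid (the slim one), 44 mm across and 78 mm tall, half-way up; stands on the hob (top 5 mm above the worktop) at the start. May be absent.
- tin_a_mid (a point): Centre of a low round metal spice tin with an overlapping lid (its lower half 52 mm across), 54 mm across and 42 mm tall, half-way up; stands on the hob (top 5 mm above the worktop) at the start. May be absent.
- tin_b_mid (a point): Centre of a low round metal spice tin with an overlapping lid (its lower half 52 mm across), like tin_a, 54 mm across and 42 mm tall, half-way up; stands on the hob (top 5 mm above the worktop) at the start. May be absent.
- coffee_jar: Glass coffee jar, 64 mm across, 100 mm tall, on the right part of the fixed deck; leave it. Origin at its foot.
- mug: White mug with dots, on the worktop; leave it. Origin at its foot.
- lemon: Lemon on the worktop; leave it. Origin at its underside.

How it is judged:
By the outcome, as a careful person would: the job done as asked, in the order asked, and still so for the second after the job is handed in, with the robot touching nothing.
Of jar_a, jar_b, tin_a, tin_b only 3 to 4 are there at a start; the rules pass over those that are not, and their reading is None.
At some moment in a run one of tin_a, tin_b may be knocked a few centimetres aside while the robot is not near it.
Once in a run the grip may slacken for a moment while it holds something.
It also fails if it takes over 210 s, if anything falls off the work surface, if the arm or the gripper's body presses on something with over 40 N, if the wrist force passes 120 N, or if a joint passes its speed limit or range.

## Working session

There is one attempt and no reset: what is moved stays moved. The work goes in short steps, Python scripts to look and compute and a tool call to move; the robot and the scene stay as the last step left them, time stands still between calls to the robot, and variables do not carry over. Pictures are saved under pics/ and viewed, at most 14 in all, crops included, and the job is handed in when it is done.

Besides the shell and the picture viewer there is one more tool, called after ">>>" in YAML: its name, and indented under it one key for each argument. apply_moves: Moves the arm, as the interface text tells. Its arguments: {"type":"object","properties":{"series":{"type":"array"},"grip_force":{"type":"number"}},"required":["series"]}

```bash
mkdir -p pics
cat > h.py <<'E'
import numpy as np, cv2
from rig import telemetry, get_image, env
def cam(n):
    g=get_image(n); H,W=g['z_map'].shape
    g['f']=H/2/np.tan(np.radians(g['vertical_fov'])/2); g['R']=np.array(g['attitude']); g['e']=np.array(g['eye']); return g
def ray(g,u,v):
    return g['R']@np.array([(u-g['cx'])/g['f'],-(v-g['cy'])/g['f'],-1.])
def plane(g,u,v,z):
    d=ray(g,u,v); return g['e']+d*(z-g['e'][2])/d[2]
def cloud(g):
    H,W=g['z_map'].shape; u,v=np.meshgrid(np.arange(W),np.arange(H))
    d=np.stack([(u-g['cx'])/g['f'],-(v-g['cy'])/g['f'],-np.ones((H,W))],-1)
    return g['e']+(d*g['z_map'][...,None])@g['R'].T
def proj(g,p):
    c=g['R'].T@(np.array(p)-g['e']); return g['cx']+g['f']*c[0]/-c[2], g['cy']+g['f']*c[1]/c[2]
def save(g,n): cv2.imwrite(f'pics/{n}.png',g['frame'][...,::-1])
E
python3 - <<'E'
from h import *
np.set_printoptions(precision=4,suppress=True)
for n in('top','side'):
    g=cam(n); save(g,n+'0'); print({k:v for k,v in g.items() if k not in('frame','z_map','R','e')}); print(np.mean(g['z_map']==0))
    np.savez(n+'0.npz',**{k:v for k,v in g.items()})
print(env.pinch_z); s=telemetry.observe(); print(s)
E
```

```text
{'vertical_fov': 55.095169291546256, 'cx': 321.1593816566789, 'cy': 198.18532630090905, 'eye': array([ 0.4367, -0.0215,  1.2016]), 'attitude': array([[ 0.01  ,  0.9944, -0.105 ],
       [-0.9999,  0.0091, -0.0095],
       [-0.0085,  0.1051,  0.9944]]), 'f': np.float64(383.41862029499293)}
0.0041171875
{'vertical_fov': 54.49949944349083, 'cx': 319.3571039318422, 'cy': 198.2200853689349, 'eye': array([-0.2181,  0.7021,  1.0141]), 'attitude': array([[-0.6735,  0.4796, -0.5625],
       [-0.7392, -0.437 ,  0.5125],
       [-0.0001,  0.761 ,  0.6488]]), 'f': np.float64(388.32816299479657)}
0.00395703125
0.0187
{'time_s': 0.1, 'q': array([-77.3673,  21.8381,  74.3792,   0.0004,  83.8604, -12.3358]), 'qvel': array([ 0.0483,  0.0142, -0.159 , -0.0039, -0.0341,  0.0499]), 'joint_efforts': array([  0.0034, -44.9225, -23.1656,  -0.0002,   0.0037,  -0.    ]), 'position': array([ 0.2321, -0.4983,  0.2308]), 'tool_rot': array([[ 0.9065,  0.4221, -0.0003],
       [ 0.4221, -0.9065,  0.0013],
       [ 0.0003, -0.0013, -1.    ]]), 'ft_force': array([ 0.223 , -0.0625, -0.4657]), 'wrist_torque': array([ 0.0302, -0.0064,  0.0324]), 'gripper_force': 0.0, 'grip_width': 0.08534023451140148}
```

View pics/top0.png

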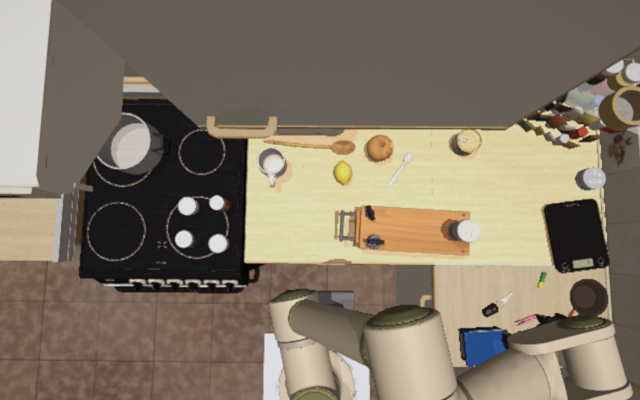

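View pics/side0.png

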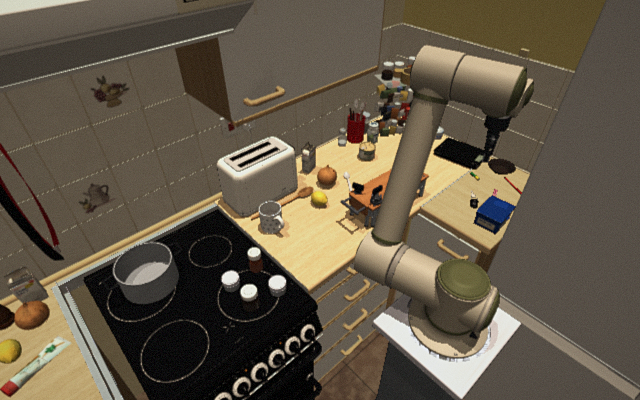

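The top view shows the four items on the hob at about (188,206), (218,203), (184,239) and (217,243). The rack is at (360–470, 207–255) with its handle at (345,226), the pin at (374,241) and the clamp at (370,213). The side view shows the same, with the arm clear of the work.

Run:
```python
from h import *
np.set_printoptions(precision=4,suppress=True)
g=dict(np.load('top0.npz',allow_pickle=True)); P=cloud(g); s=dict(np.load('side0.npz',allow_pickle=True)); Q=cloud(s)
hsv=cv2.cvtColor(g['frame'],cv2.COLOR_RGB2HSV)
z=P[...,2]
# deck
m=(abs(z-.098)<.008); m[:,:340]=0;m[:,490:]=0;m[:195]=0;m[265:]=0
c=max(cv2.findContours(m.astype(np.uint8),0,1)[0],key=cv2.contourArea)
r=cv2.minAreaRect(c);print('deck z',np.median(z[m]),r)
for b in cv2.boxPoints(r): print(plane(g,*b,.098))
# objects on hob
h=(z>.025)&(z<.14); h[:,:165]=0;h[:,235:]=0;h[:190]=0;h[260:]=0
n,l,st,ce=cv2.connectedComponentsWithStats(h.astype(np.uint8))
for i in range(1,n):
    if st[i,4]>40:
        zz=np.percentile(z[l==i],[50,95]); top=(l==i)&(z>zz[1]-.008)
        v,u=np.nonzero(top); print('obj',st[i],zz,plane(g,u.mean(),v.mean(),zz[0]), 'area d',np.sqrt(len(u)*4/np.pi)*(1.2-zz[0])/g['f'],'rgb',g['frame'][top].mean(0))
# pin/clamp/handle
for name,lo,hi,(x0,x1,y0,y1) in (('high',.118,.175,(350,400,200,260)),('handle',.08,.115,(325,360,200,250))):
    k=(z>lo)&(z<hi); kk=np.zeros_like(k); kk[y0:y1,x0:x1]=k[y0:y1,x0:x1]
    n,l,st,ce=cv2.connectedComponentsWithStats(kk.astype(np.uint8))
    for i in range(1,n):
        if st[i,4]>5: 
            pts=P[l==i]; print(name,st[i],pts.mean(0),pts.min(0),pts.max(0))
print('hob z',np.median(z[215:225,195:205]),'worktop',np.median(z[180:200,420:440]))
for nm,(u,v) in dict(hobside=(215,320),).items(): print(nm,Q[v,u])
big=cv2.resize(g['frame'][195:265,325:485],None,fx=5,fy=5,interpolation=cv2.INTER_CUBIC)
cv2.imwrite('pics/rackc.png',big[...,::-1])
```

```text
deck z 0.09681740205672362 ((404.9034729003906, 229.64137268066406), (130.95010375976562, 43.924076080322266), 3.3664603233337402)
[ 0.4115 -0.0611  0.098 ]
[ 0.5372 -0.0679  0.098 ]
[ 0.5185 -0.4435  0.098 ]
[ 0.3936 -0.4324  0.098 ]
obj [210 196  19  16 227] [0.0802 0.0845] [0.5394 0.2966 0.0802] area d 0.041293509267848666 rgb [211.8662 210.6178 214.3567]
obj [179 198  19  18 270] [0.0447 0.0486] [0.5314 0.3965 0.0447] area d 0.05278362506785626 rgb [214.6805 213.1992 217.2075]
obj [176 231  22  17 313] [0.072  0.0764] [0.4317 0.3912 0.072 ] area d 0.05045424513172464 rgb [209.3463 208.355  211.2857]
obj [209 235  19  18 272] [0.0444 0.0482] [0.4192 0.2985 0.0444] area d 0.05388059519018237 rgb [213.9402 212.255  216.0518]
high [367 205   9  16  79] [ 0.5096 -0.1496  0.1342] [ 0.4897 -0.1614  0.1185] [ 0.5317 -0.1392  0.1406]
high [368 235  17  14 138] [ 0.43   -0.1608  0.1448] [ 0.4123 -0.1822  0.1197] [ 0.4484 -0.1395  0.168 ]
handle [339 210  21  39 342] [ 0.4711 -0.0932  0.1003] [ 0.411  -0.1218  0.0813] [ 0.5195 -0.0632  0.1133]
hob z 0.0038755273746734487 worktop -0.001416383914712327
hobside [0.4574 0.5008 0.0033]
```

View pics/rackc.png

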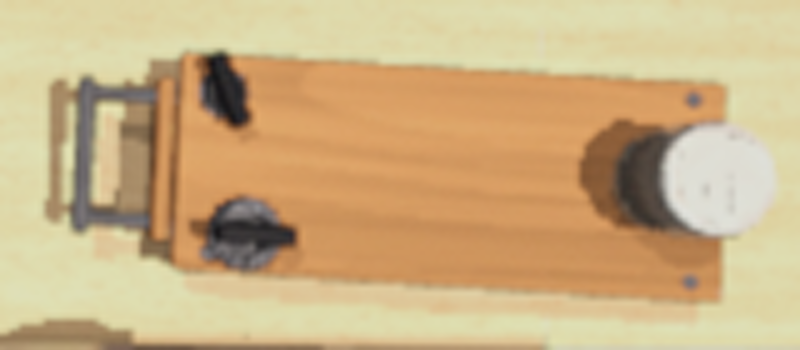

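The crop shows the deck corners at (182,53), (725,85), (720,300) and (173,268). The clamp bar is turned about 67° clockwise, so it's tight. The pin bar lies along the rack's y, and the handle bar is at crop x≈85.

Run:
```python
from h import *
np.set_printoptions(precision=4,suppress=True)
g=dict(np.load('top0.npz',allow_pickle=True)); s=dict(np.load('side0.npz',allow_pickle=True))
c=lambda x,y:((x+.5)/5-.5+325,(y+.5)/5-.5+195)
C=np.array([plane(g,*c(*p),.098) for p in [(182,53),(725,85),(720,300),(173,268)]]); print(C)
yv=(C[0]-C[1]+C[3]-C[2])[:2]; yv/=np.linalg.norm(yv); xv=np.array([yv[1],-yv[0]]); th=np.arctan2(xv[1],xv[0]); print('yaw',th, 'len',np.linalg.norm(C[0]-C[1]),np.linalg.norm(C[0]-C[3]))
# hsv orange mask for exact fit
hsv=cv2.cvtColor(g['frame'],cv2.COLOR_RGB2HSV)
O=C.mean(0)[:2]-yv*(-.0075); print('O from corners',O)
for n,q,z in (('pin',(-.04,.11),.152),('clamp',(.04,.125),.128),('handle',None,.095)):
    if q: p=O+xv*q[0]+yv*q[1]; print(n,p, 'top px',proj(g,[*p,z]),'side px',proj(s,[*p,z]))
print('clamp ends seen',plane(g,*c(215,57),.141),plane(g,*c(238,122),.141))
print('pin ends seen',plane(g,*c(210,234),.164),plane(g,*c(295,237),.164))
print('handle ends',plane(g,*c(88,80),.101),plane(g,*c(80,222),.101))
P=cloud(s);hsv=cv2.cvtColor(s['frame'],cv2.COLOR_RGB2HSV)
dx=np.einsum('ijk,k->ij',P[...,:2]-O,xv);dy=np.einsum('ijk,k->ij',P[...,:2]-O,yv)
for n,q,lo,hi in(('pin',(-.04,.11),.142,.172),('clamp',(.04,.125),.12,.146)):
    m=(abs(dx-q[0])<.035)&(abs(dy-q[1])<.035)&(P[...,2]>lo)&(P[...,2]<hi)
    pts=P[m];print(n,m.sum(),pts.mean(0),pts.min(0),pts.max(0)); 
    v,u=np.nonzero(m);print('  px',u.mean(),v.mean())
big=cv2.resize(s['frame'][160:235,335:445],None,fx=7,fy=7,interpolation=cv2.INTER_CUBIC)
cv2.imwrite('pics/rackside.png',big[...,::-1])
```

```text
[[ 0.5339 -0.1261  0.098 ]
 [ 0.5183 -0.4379  0.098 ]
 [ 0.3959 -0.4314  0.098 ]
 [ 0.4107 -0.1208  0.098 ]]
yaw -0.04883492391131062 len 0.3122513400457344 0.12328108248260751
O from corners [ 0.4651 -0.2716]
pin [ 0.4305 -0.1597] top px (np.float64(375.3191484559268), np.float64(241.50502634202564)) side px (np.float64(376.3063882025356), np.float64(189.21715082858194))
clamp [ 0.5111 -0.1487] top px (np.float64(370.0925762253595), np.float64(212.44130213088894)) side px (np.float64(357.0146165218176), np.float64(185.3136899423078))
clamp ends seen [ 0.528  -0.1403  0.141 ] [ 0.4921 -0.1529  0.141 ]
pin ends seen [ 0.4306 -0.1348  0.164 ] [ 0.4295 -0.1804  0.164 ]
handle ends [ 0.5175 -0.0718  0.101 ] [ 0.4363 -0.0675  0.101 ]
pin 65 [ 0.4257 -0.1582  0.1541] [ 0.4202 -0.1827  0.142 ] [ 0.4342 -0.1366  0.1634]
  px 377.10769230769233 189.58461538461538
clamp 56 [ 0.5068 -0.1477  0.1295] [ 0.4861 -0.1606  0.1203] [ 0.5288 -0.1356  0.1384]
  px 357.73214285714283 185.64285714285714
```

View pics/rackside.png

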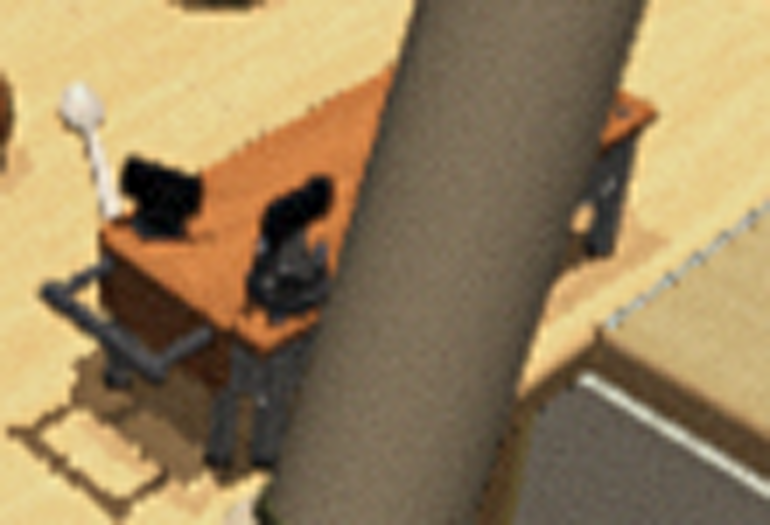

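The two views agree: rack yaw −2.8°, pin at (0.430,−0.160), clamp at (0.511,−0.148) with the bar at 19° from x (tight), and handle at (0.477,−0.070). I'll start with the clamp.

```bash
cat >> h.py <<'E'
def to(x,y,z,yaw):
    s=telemetry.observe(); R=np.array(s['tool_rot']); p=np.array(s['position'])
    cur=np.degrees(np.arctan2(R[1,1],R[0,1])); a=np.radians(yaw)
    N=np.array([[-np.sin(a),np.cos(a),0],[np.cos(a),np.sin(a),0],[0,0,-1]]).T
    print('turn tool z',round(cur-yaw,2),'then shift mm',np.round(N.T@(np.array([x,y,z])-p)*1e3,1),'tilt',np.round(np.degrees(R[2,:2]),2),'t',s['time_s'])
O=np.array([.4651,-.2716]);YV=np.array([.0488,.9988]);XV=np.array([.9988,-.0488])
def toR(rx,ry,z,yaw=-2.8):
    p=O+XV*rx+YV*ry; to(p[0],p[1],z,yaw)
E
python3 -c "
from h import *
to(.511,-.1475,.200,-70.7)"
```

```text
turn tool z 5.67 then shift mm [ 379.2 -238.9   30.8] tilt [ 0.02 -0.08] t 0.1
```

>>> apply_moves:
  series:
    - [0,0,0,0,0,5.7,0.5]
    - [38,-24,3,0,0,0,0.5]
    - [38,-24,3,0,0,0,0.5]
    - [38,-24,3,0,0,0,0.5]
    - [38,-24,3,0,0,0,0.5]
    - [38,-24,3,0,0,0,0.5]
    - [38,-24,3,0,0,0,0.5]
    - [38,-24,3,0,0,0,0.5]
    - [38,-24,3,0,0,0,0.5]
    - [38,-24,3,0,0,0,0.5]
    - [37,-23,3,0,0,0,0.5]
    - [0,0,0,0,0,0,0.5]
  grip_force: 80

```text
time_s: 1.6
position: [0.5119, -0.1457, 0.2006]
tool_rot: [[0.943, 0.333, -0.001], [0.333, -0.943, 0.001], [-0.001, -0.001, -1.0]]
ft_force: [-0.6, -0.7, 0.6]
grip_width: 0.0424
gripper_force: 0.0
```

```bash
python3 -c "
from h import *
to(.511,-.1475,.120,-70.7)
g=cam('side');cv2.imwrite('pics/a1.png',cv2.resize(g['frame'][110:260,290:490],None,fx=3,fy=3)[...,::-1])"
```

```text
turn tool z 0.18 then shift mm [-1.5  1.3 80.6] tilt [-0.04 -0.07] t 1.6
```

View pics/a1.png

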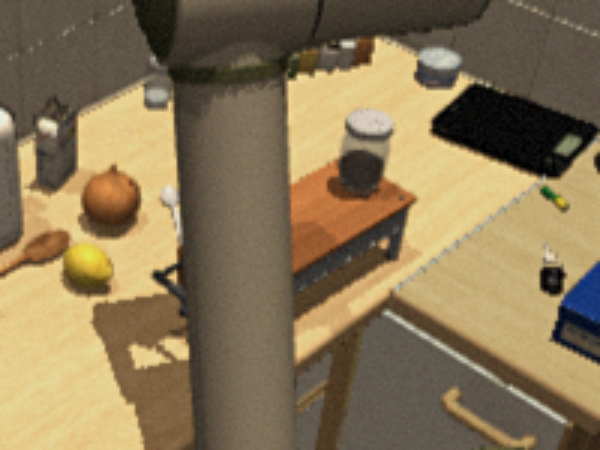

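The arm hides the knob here, so I'll go by the measured position and check the grip width instead.

>>> apply_moves:
  series:
    - [-1.5,1.3,25,0,0,0,0.5]
    - [0,0,25,0,0,0,0.5]
    - [0,0,20,0,0,0,0.5]
    - [0,0,10,0,0,0,0.5]
    - [0,0,0,0,0,0,0.0]
    - [0,0,0,0,0,0,0.0]
    - [0,0,0,0,0,0,0.0]
    - [0,0,0,0,0,0,0.0]
    - [0,0,0,0,0,0,0.0]
  grip_force: 80

```text
time_s: 2.78
position: [0.5105, -0.1504, 0.1222]
tool_rot: [[0.944, 0.33, 0.001], [0.33, -0.944, -0.002], [0.001, 0.003, -1.0]]
ft_force: [-1.5, -5.1, 5.1]
grip_width: 0.01
gripper_force: 80.7
```

>>> apply_moves:
  series:
    - [0,0,0,0,0,-8,0.0]
    - [0,0,0,0,0,-8,0.0]
    - [0,0,-0.3,0,0,-8,0.0]
    - [0,0,-0.3,0,0,-8,0.0]
    - [0,0,-0.3,0,0,-8,0.0]
    - [0,0,-0.3,0,0,-8,0.0]
    - [0,0,-0.3,0,0,-8,0.0]
    - [0,0,-0.3,0,0,-8,0.0]
    - [0,0,0,0,0,-3,0.0]
    - [0,0,0,0,0,0,0.0]
    - [0,0,0,0,0,0,0.0]

```text
time_s: 4.15
position: [0.5112, -0.1512, 0.1242]
tool_rot: [[0.065, 0.998, 0.004], [0.998, -0.065, -0.004], [-0.003, 0.004, -1.0]]
ft_force: [1.5, -8.2, 3.0]
grip_width: 0.0094
gripper_force: 80.4
```

```bash
python3 -c "
from h import *
to(.511,-.1475,.120,-2.8);print(telemetry.observe()['wrist_torque'],telemetry.observe()['grip_width'])"
```

```text
turn tool z -0.95 then shift mm [ 3.7 -0.4  4.2] tilt [-0.2   0.22] t 4.15
[-1.38548977 -0.1383471  -0.0265185 ] 0.009390505792934708
```

>>> apply_moves:
  series:
    - [0,0,0,0,0,0,0.4]
    - [0,0,0,0,0,0,0.4]
    - [0,0,0,0,0,0,0.4]
    - [0,0,-20,0,0,0,0.4]
    - [0,0,-30,0,0,-0.9,0.4]
    - [0,0,-30,0,0,0,0.4]
    - [0,0,0,0,0,0,0.4]

```text
time_s: 5.03
position: [0.5107, -0.1497, 0.205]
tool_rot: [[0.049, 0.999, 0.004], [0.999, -0.049, -0.002], [-0.002, 0.004, -1.0]]
ft_force: [-0.3, -0.3, -0.1]
grip_width: 0.034
gripper_force: 0.0
```

```bash
python3 -c "
from h import *
to(.4305,-.162,.135,-2.8)
g=cam('top');cv2.imwrite('pics/a2.png',cv2.resize(g['frame'][190:290,320:480],None,fx=5,fy=5)[...,::-1])"
```

```text
turn tool z -0.02 then shift mm [-16.2 -79.5  70. ] tilt [-0.09  0.21] t 5.025
```

View pics/a2.png

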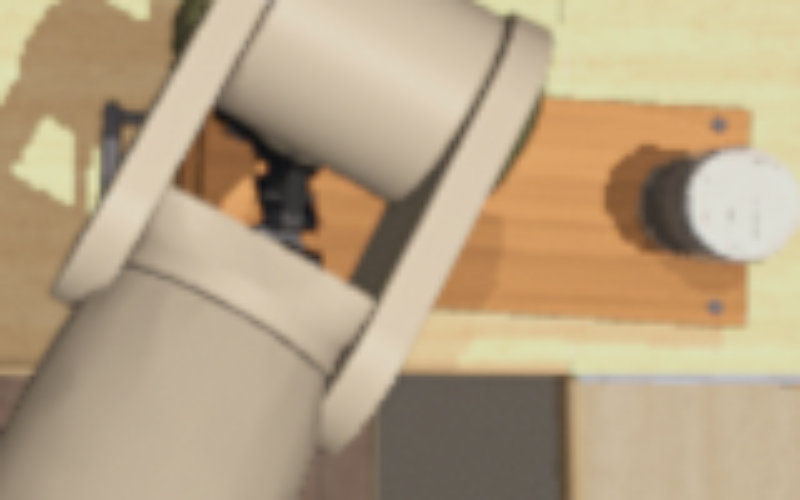

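>>> apply_moves:
  series:
    - [-4,-20,0,0,0,0,0.4]
    - [-4,-20,0,0,0,0,0.4]
    - [-4,-20,0,0,0,0,0.4]
    - [-4.5,-19.5,0,0,0,0,0.4]
    - [0,0,20,0,0,0,0.4]
    - [0,0,25,0,0,0,0.4]
    - [0,0,15,0,0,0,0.4]
    - [0,0,10,0,0,0,0.4]
    - [0,0,0,0,0,0,0.0]
    - [0,0,0,0,0,0,0.0]
    - [0,0,0,0,0,0,0.0]
    - [0,0,0,0,0,0,0.0]

```text
time_s: 6.58
position: [0.4304, -0.162, 0.1331]
tool_rot: [[0.049, 0.999, 0.001], [0.999, -0.049, 0.0], [0.0, 0.001, -1.0]]
ft_force: [6.0, 0.8, -8.1]
grip_width: 0.0106
gripper_force: 79.0
```

>>> apply_moves:
  series:
    - [0,0.5,-5,0,0,0,0.0]
    - [0,0,-5,0,0,0,0.0]
    - [0,0,-5,0,0,0,0.0]
    - [0,0,-4,0,0,0,0.0]
    - [0,0,0,0,0,0,0.0]
    - [0,0,0,0,0,0,0.0]

```text
time_s: 7.32
position: [0.4304, -0.162, 0.1519]
tool_rot: [[0.049, 0.999, 0.0], [0.999, -0.049, 0.001], [0.001, 0.0, -1.0]]
ft_force: [5.1, -0.6, -14.5]
grip_width: 0.011
gripper_force: 78.1
```

>>> apply_moves:
  series:
    - [0,0,0,0,0,-8.6,0.0]
    - [0,0,0,0,0,-8.6,0.0]
    - [0,0,0,0,0,-8.6,0.0]
    - [0,0,0,0,0,-8.6,0.0]
    - [0,0,0,0,0,-8.6,0.0]
    - [0,0,0,0,0,-8.6,0.0]
    - [0,0,0,0,0,-8.6,0.0]
    - [0,0,0,0,0,-8.6,0.0]
    - [0,0,0,0,0,0,0.0]
    - [0,0,0,0,0,0,0.0]

```text
time_s: 8.57
position: [0.431, -0.1619, 0.152]
tool_rot: [[-0.913, 0.407, 0.002], [0.407, 0.913, 0.001], [-0.001, 0.001, -1.0]]
ft_force: [7.6, 2.2, -15.4]
grip_width: 0.0106
gripper_force: 82.0
```

```bash
python3 -c "
from h import *
to(.4305,-.162,.148,66);s=telemetry.observe();print(s['wrist_torque'],s['ft_force'],s['grip_width'],s['position'])"
```

```text
turn tool z -0.04 then shift mm [ 0.4 -0.3  4. ] tilt [-0.07  0.08] t 8.575
[ 0.22804995 -1.57031441  0.01837881] [  7.60154205   2.20043976 -15.38230356] 0.010602970691562727 [ 0.430983   -0.16188832  0.15201008]
```

Turned 68.8°. I'll lower it into the notch and see whether the load goes off before releasing.

>>> apply_moves:
  series:
    - [0,0,2,0,0,0,0.0]
    - [0,0,2,0,0,0,0.0]
    - [0,0,2,0,0,0,0.0]
    - [0,0,0,0,0,0,0.0]
    - [0,0,0,0,0,0,0.0]

```text
time_s: 9.2
position: [0.4311, -0.1619, 0.1467]
tool_rot: [[-0.913, 0.407, 0.002], [0.407, 0.913, 0.0], [-0.002, 0.001, -1.0]]
ft_force: [6.7, 3.5, -7.6]
grip_width: 0.0111
gripper_force: 83.5
```

>>> apply_moves:
  series:
    - [0,0,0,0,0,0,0.4]
    - [0,0,0,0,0,0,0.4]
    - [0,0,0,0,0,0,0.4]
    - [0,0,-20,0,0,0,0.4]
    - [0,0,-30,0,0,0,0.4]
    - [0,0,0,0,0,-10.6,0.4]
    - [0,0,0,0,0,-10.6,0.4]
    - [0,0,0,0,0,0,0.4]

```text
time_s: 10.2
position: [0.4303, -0.1622, 0.1963]
tool_rot: [[-0.999, 0.051, -0.0], [0.051, 0.999, -0.0], [0.0, -0.0, -1.0]]
ft_force: [0.2, -0.3, 0.2]
grip_width: 0.0343
gripper_force: 0.0
```

```bash
python3 -c "
from h import *
to(.477,-.0715,.078,87.2)"
```

```text
turn tool z -0.13 then shift mm [-42.3  92.9 118.3] tilt [ 0.   -0.01] t 10.2
```

>>> apply_moves:
  series:
    - [-14,31,0,0,0,0,0.4]
    - [-14,31,0,0,0,0,0.4]
    - [-14,31,0,0,0,0,0.4]
    - [0,0,0,0,0,0,0.4]

```text
time_s: 10.7
position: [0.4773, -0.0699, 0.1961]
tool_rot: [[-0.999, 0.051, -0.0], [0.051, 0.999, 0.0], [0.0, 0.0, -1.0]]
ft_force: [0.4, 0.1, -0.1]
grip_width: 0.0341
gripper_force: 0.0
```

```bash
python3 -c "
from h import *
to(.477,-.0715,.078,87.2)
g=cam('top');P=cloud(g);z=P[...,2];save(g,'a3')
print('pinz',[ (round(float(P[v,u,2]),3)) for u,v in((374,240),(376,241),(372,241))])
cv2.imwrite('pics/a3c.png',np.hstack([cv2.resize(g['frame'][190:290,320:400],None,fx=5,fy=5),cv2.resize(cam('side')['frame'][150:250,330:410],None,fx=5,fy=5)])[...,::-1])"
```

```text
turn tool z -0.1 then shift mm [  0.3  -1.6 118.1] tilt [0.01 0.01] t 10.7
pinz [0.506, 0.504, 0.506]
```

View pics/a3c.png

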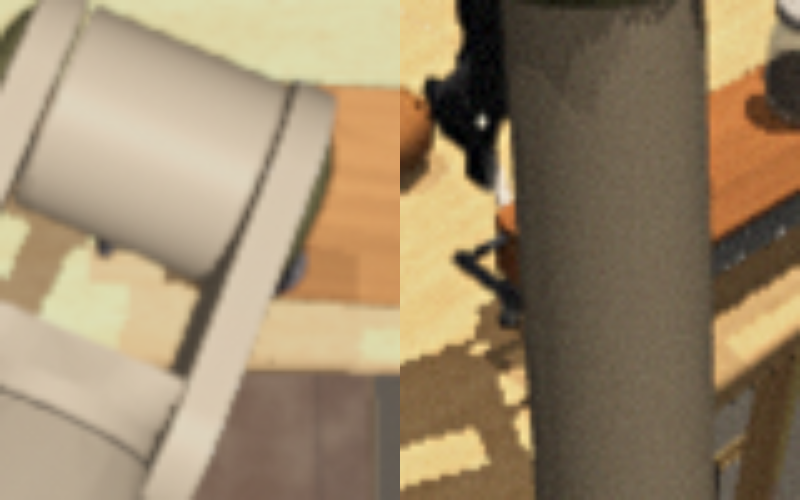

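The arm hides both views here too. The gap around the handle leaves room, so I'll go down and check by force and width.

>>> apply_moves:
  series:
    - [0,-1.6,30,0,0,0,0.4]
    - [0,0,40,0,0,0,0.4]
    - [0,0,25,0,0,0,0.4]
    - [0,0,15,0,0,0,0.4]
    - [0,0,8,0,0,0,0.4]
    - [0,0,0,0,0,0,0.0]
    - [0,0,0,0,0,0,0.0]
    - [0,0,0,0,0,0,0.0]
    - [0,0,0,0,0,0,0.0]
  grip_force: 50

```text
time_s: 11.92
position: [0.4767, -0.0706, 0.0783]
tool_rot: [[-0.999, 0.051, 0.0], [0.051, 0.999, 0.005], [0.0, 0.005, -1.0]]
ft_force: [3.3, 16.3, -3.4]
grip_width: 0.0101
gripper_force: 48.7
```

>>> apply_moves:
  series:
    - [0,5,0,0,0,0,0.0]
    - [0,10,0,0,0,0,0.0]
    - [0,10,0,0,0,0,0.0]
    - [0,0,0,0,0,0,0.0]

```text
time_s: 12.42
position: [0.478, -0.0468, 0.0783]
tool_rot: [[-0.999, 0.049, -0.0], [0.049, 0.999, 0.001], [0.0, 0.001, -1.0]]
ft_force: [-1.1, 2.0, -0.6]
grip_width: 0.0102
gripper_force: 49.4
```

It slides freely. Pulling it the rest of the way out.

>>> apply_moves:
  series:
    - [0,20,0,0,0,0,0.0]
    - [0,30,0,0,0,0,0.0]
    - [0,30,0,0,0,0,0.0]
    - [0,30,0,0,0,0,0.0]
    - [0,30,0,0,0,0,0.0]
    - [0,30,0,0,0,0,0.0]
    - [0,20,0,0,0,0,0.0]
    - [0,15,0,0,0,0,0.0]
    - [0,8,0,0,0,0,0.0]
    - [0,3,0,0,0,0,0.0]
    - [0,0,0,0,0,0,0.0]
    - [0,0,0,0,0,0,0.0]

```text
time_s: 13.92
position: [0.4888, 0.1678, 0.0783]
tool_rot: [[-0.999, 0.05, 0.0], [0.05, 0.999, 0.001], [-0.0, 0.001, -1.0]]
ft_force: [-1.6, 2.3, -0.1]
grip_width: 0.0098
gripper_force: 49.9
```

>>> apply_moves:
  series:
    - [0,2,0,0,0,0,0.0]
    - [0,2,0,0,0,0,0.0]
    - [0,1,0,0,0,0,0.0]
    - [0,0,0,0,0,0,0.0]
    - [0,0,0,0,0,0,0.0]

```text
time_s: 14.55
position: [0.4889, 0.1693, 0.0782]
tool_rot: [[-0.999, 0.049, -0.001], [0.049, 0.999, -0.006], [0.001, -0.006, -1.0]]
ft_force: [-3.0, -21.5, 4.5]
grip_width: 0.0101
gripper_force: 50.6
```

It's against the stop. Releasing.

>>> apply_moves:
  series:
    - [0,-2,0,0,0,0,0.0]
    - [0,0,0,0,0,0,0.4]
    - [0,0,0,0,0,0,0.4]
    - [0,0,0,0,0,0,0.4]
    - [0,0,-30,0,0,0,0.4]
    - [0,0,-50,0,0,0,0.4]
    - [0,0,-50,0,0,0,0.4]
    - [0,60,0,0,0,0,0.4]
    - [0,60,0,0,0,0,0.4]
    - [0,0,0,0,0,0,0.4]

```text
time_s: 15.8
position: [0.4941, 0.2939, 0.2077]
tool_rot: [[-0.999, 0.045, -0.0], [0.045, 0.999, 0.001], [0.0, 0.001, -1.0]]
ft_force: [0.1, -0.7, 0.0]
grip_width: 0.0341
gripper_force: 0.0
```

Run:
```python
from h import *
g=cam('top');P=cloud(g);z=P[...,2];np.savez('top1.npz',**g)
m=(z>.152)&(z<.185); m[:225]=0;m[255:]=0;m[:,:355]=0;m[:,395:]=0
print('pin',m.sum(),P[m].mean(0),P[m].max(0),P[m].min(0))
if m.sum()>9: print(cv2.minAreaRect(np.argwhere(m)[:,::-1].astype(np.float32)))
cv2.imwrite('pics/a4.png',cv2.resize(g['frame'][190:270,235:395],None,fx=5,fy=5)[...,::-1])
```

```text
pin 85 [ 0.43007122 -0.1601573   0.17364201] [ 0.45068613 -0.14872987  0.18111579] [ 0.41077052 -0.17196074  0.15250026]
((376.54315185546875, 241.73275756835938), (5.25225830078125, 16.150693893432617), 23.198591232299805)
```

View pics/a4.png

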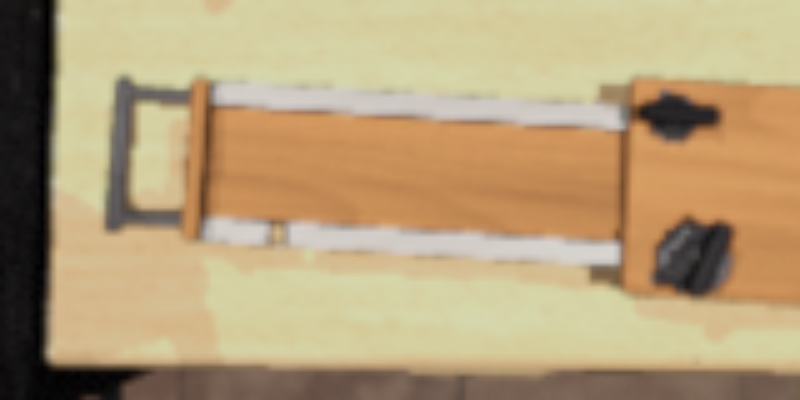

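The view shows the extension fully out, the pin parked diagonally, and the clamp wing along y (loose). The bare deck's corners are at crop (212,105), (622,130), (620,240) and (205,217).

Run:
```python
from h import *
np.set_printoptions(precision=4,suppress=True)
g=dict(np.load('top1.npz',allow_pickle=True))
c=lambda x,y:((x+.5)/5-.5+235,(y+.5)/5-.5+190)
C=np.array([plane(g,*c(*p),.072) for p in [(212,105),(622,130),(620,240),(205,217)]]);print(C,C.mean(0))
a,b=plane(g,*c(634,113),.141),plane(g,*c(718,115),.141);print('clamp',a,b,(a+b)/2)
print('deck edge',plane(g,*c(632,82),.098),plane(g,*c(625,290),.098))
to(.4305,-.162,.147,66)
```

```text
[[ 0.5179  0.1195  0.072 ]
 [ 0.5054 -0.1226  0.072 ]
 [ 0.4409 -0.1214  0.072 ]
 [ 0.4519  0.1222  0.072 ]] [ 0.479  -0.0006  0.072 ]
clamp [ 0.5107 -0.1231  0.141 ] [ 0.51   -0.1695  0.141 ] [ 0.5103 -0.1463  0.141 ]
deck edge [ 0.5316 -0.1261  0.098 ] [ 0.4124 -0.122   0.098 ]
turn tool z 21.34 then shift mm [-126.4 -440.7   60.7] tilt [ 0.03 -0.01] t 15.85
```

>>> apply_moves:
  series:
    - [0,0,0,0,0,10.6,0.4]
    - [0,0,0,0,0,10.7,0.4]
    - [-15.8,-55,0,0,0,0,0.4]
    - [-15.8,-55,0,0,0,0,0.4]
    - [-15.8,-55,0,0,0,0,0.4]
    - [-15.8,-55,0,0,0,0,0.4]
    - [-15.8,-55,0,0,0,0,0.4]
    - [-15.8,-55,0,0,0,0,0.4]
    - [-15.8,-55,0,0,0,0,0.4]
    - [-15.8,-55,0,0,0,0,0.4]
    - [0,0,0,0,0,0,0.4]
    - [0,0,0,0,0,0,0.4]
  grip_force: 80

```text
time_s: 17.35
position: [0.4296, -0.1628, 0.2081]
tool_rot: [[-0.912, 0.41, -0.0], [0.41, 0.912, 0.0], [0.0, 0.0, -1.0]]
ft_force: [-0.5, 0.6, -0.1]
grip_width: 0.0341
gripper_force: 0.0
```

```bash
python3 -c "
from h import *
to(.4308,-.162,.147,66)"
```

```text
turn tool z -0.21 then shift mm [-0.8  1.2 61.1] tilt [0.02 0.01] t 17.35
```

>>> apply_moves:
  series:
    - [-0.8,1.2,25,0,0,-0.2,0.4]
    - [0,0,25,0,0,0,0.4]
    - [0,0,11,0,0,0,0.4]
    - [0,0,0,0,0,0,0.0]
    - [0,0,0,0,0,0,0.0]
    - [0,0,0,0,0,0,0.0]
    - [0,0,0,0,0,0,0.0]
    - [0,0,-2,0,0,0,0.0]
    - [0,0,-2,0,0,0,0.0]
    - [0,0,-1,0,0,0,0.0]
    - [0,0,0,0,0,0,0.0]
    - [0,0,0,0,0,0,0.0]

```text
time_s: 18.85
position: [0.4314, -0.1617, 0.1519]
tool_rot: [[-0.914, 0.406, -0.0], [0.406, 0.914, 0.001], [0.001, 0.0, -1.0]]
ft_force: [4.2, 2.3, -15.0]
grip_width: 0.0112
gripper_force: 77.9
```

Same height and load as when I lifted it before. Turning back.

>>> apply_moves:
  series:
    - [0,0,0,0,0,8.6,0.0]
    - [0,0,0,0,0,8.6,0.0]
    - [0,0,0,0,0,8.6,0.0]
    - [0,0,0,0,0,8.6,0.0]
    - [0,0,0,0,0,8.6,0.0]
    - [0,0,0,0,0,8.6,0.0]
    - [0,0,0,0,0,8.6,0.0]
    - [0,0,0,0,0,8.8,0.0]
    - [0,0,0,0,0,0,0.0]
    - [0,0,0,0,0,0,0.0]

```text
time_s: 20.1
position: [0.4309, -0.162, 0.1519]
tool_rot: [[0.048, 0.999, -0.002], [0.999, -0.048, -0.0], [-0.0, -0.002, -1.0]]
ft_force: [-2.0, -1.1, -14.2]
grip_width: 0.0106
gripper_force: 78.0
```

>>> apply_moves:
  series:
    - [0,0,4,0,0,0,0.0]
    - [0,0,4,0,0,0,0.0]
    - [0,0,4,0,0,0,0.0]
    - [0,0,4,0,0,0,0.0]
    - [0,0,3,0,0,0,0.0]
    - [0,0,0,0,0,0,0.0]
    - [0,0,0,0,0,0,0.0]

```text
time_s: 20.98
position: [0.4312, -0.162, 0.134]
tool_rot: [[0.05, 0.999, -0.0], [0.999, -0.05, -0.001], [-0.001, -0.0, -1.0]]
ft_force: [-7.6, -1.2, 1.0]
grip_width: 0.0107
gripper_force: 80.2
```

>>> apply_moves:
  series:
    - [0,0,0.8,0,0,0,0.0]
    - [0,0,0,0,0,0,0.4]
    - [0,0,0,0,0,0,0.4]
    - [0,0,0,0,0,0,0.4]
    - [0,0,-25,0,0,0,0.4]
    - [0,0,-35,0,0,0,0.4]
    - [4,20,0,0,0,0,0.4]
    - [4,20,0,0,0,0,0.4]
    - [4,20,0,0,0,0,0.4]
    - [3.5,19,0,0,0,0,0.4]
    - [0,0,0,0,0,0,0.4]

```text
time_s: 22.35
position: [0.512, -0.1503, 0.1921]
tool_rot: [[0.05, 0.999, 0.001], [0.999, -0.05, -0.0], [-0.0, 0.001, -1.0]]
ft_force: [0.3, -0.1, -0.3]
grip_width: 0.0339
gripper_force: 0.0
```

```bash
python3 -c "
from h import *
to(.511,-.1505,.122,-2.8)"
```

```text
turn tool z -0.07 then shift mm [-0.2 -1.  70.1] tilt [-0.    0.03] t 22.35
```

>>> apply_moves:
  series:
    - [0,-1,25,0,0,0,0.4]
    - [0,0,30,0,0,0,0.4]
    - [0,0,15,0,0,0,0.4]
    - [0,0,0,0,0,0,0.0]
    - [0,0,0,0,0,0,0.0]
    - [0,0,0,0,0,0,0.0]
    - [0,0,0,0,0,0,0.0]

```text
time_s: 23.22
position: [0.5109, -0.1504, 0.1226]
tool_rot: [[0.051, 0.999, 0.002], [0.999, -0.051, -0.0], [0.0, 0.002, -1.0]]
ft_force: [5.6, 0.5, -9.9]
grip_width: 0.0101
gripper_force: 81.8
```

>>> apply_moves:
  series:
    - [0,0,0,0,0,8,0.0]
    - [0,0,0.2,0,0,8,0.0]
    - [0,0,0.2,0,0,8,0.0]
    - [0,0,0.2,0,0,8,0.0]
    - [0,0,0.2,0,0,8,0.0]
    - [0,0,0.2,0,0,8,0.0]
    - [0,0,0.2,0,0,8,0.0]
    - [0,0,0.2,0,0,8,0.0]
    - [0,0,0,0,0,8,0.0]
    - [0,0,0,0,0,5,0.0]
    - [0,0,0,0,0,0,0.0]
    - [0,0,0,0,0,0,0.0]

```text
time_s: 24.72
position: [0.511, -0.15, 0.1204]
tool_rot: [[0.985, 0.175, 0.002], [0.175, -0.985, 0.001], [0.002, -0.001, -1.0]]
ft_force: [9.6, 1.0, -16.7]
grip_width: 0.0097
gripper_force: 80.8
```

```bash
python3 -c "
from h import *
to(.511,-.1505,.122,-83);s=telemetry.observe();print(s['wrist_torque'],s['ft_force'],s['grip_width'],s['position'])"
```

```text
turn tool z 3.05 then shift mm [-0.1  0.4 -1.6] tilt [ 0.14 -0.05] t 24.725
[ 0.36489664 -1.63192287  0.07235478] [  9.63480863   0.96998559 -16.69345879] 0.009683640538230535 [ 0.51102485 -0.15004996  0.1203884 ]
```

>>> apply_moves:
  series:
    - [0,0,0,0,0,0,0.4]
    - [0,0,0,0,0,0,0.4]
    - [0,0,0,0,0,0,0.4]
    - [0,0,-30,0,0,-3,0.4]
    - [0,0,-50,0,0,-10.6,0.4]
    - [0,0,0,0,0,-10.6,0.4]
    - [0,0,0,0,0,-10.6,0.6]
    - [0,0,0,0,0,-10.6,0.8]
    - [0,0,0,0,0,-10.6,1.0]
    - [0,0,0,0,0,-10.6,1.0]
    - [0,0,0,0,0,-10.6,1.0]
    - [0,0,0,0,0,0,1.0]

```text
time_s: 26.22
position: [0.5101, -0.1504, 0.2012]
tool_rot: [[0.049, 0.999, 0.0], [0.999, -0.049, -0.0], [-0.0, 0.0, -1.0]]
ft_force: [-1.2, -0.1, 0.7]
grip_width: 0.0856
gripper_force: 0.0
```

>>> apply_moves:
  series:
    - [40,0,0,0,0,0,1.0]
    - [60,0,0,0,0,0,1.0]
    - [60,0,0,0,0,0,1.0]
    - [60,0,0,0,0,0,1.0]
    - [40,0,0,0,0,0,1.0]
    - [0,0,0,0,0,0,1.0]
    - [0,0,0,0,0,0,1.0]

```text
time_s: 27.1
position: [0.5226, 0.1088, 0.201]
tool_rot: [[0.05, 0.999, 0.0], [0.999, -0.05, -0.0], [-0.0, 0.0, -1.0]]
ft_force: [-0.3, -0.3, 0.3]
grip_width: 0.0853
gripper_force: 0.0
```

```bash
cat >> h.py <<'E'
def items(g,roi=(160,245,185,265),lo=.025,hi=.14):
    P=cloud(g); z=P[...,2]; h=np.zeros(z.shape,np.uint8); a,b,c,d=roi
    h[c:d,a:b]=((z>lo)&(z<hi))[c:d,a:b]
    n,l,st,ce=cv2.connectedComponentsWithStats(h)
    for i in range(1,n):
        if st[i,4]>40:
            t=np.percentile(z[l==i],90); top=(l==i)&(z>t-.009); v,u=np.nonzero(top)
            print('item',st[i],'top %.3f'%t,plane(g,u.mean(),v.mean(),t).round(4),'d %.3f'%(np.sqrt(len(u)*4/np.pi)*(1.2-t)/g['f']))
E
python3 - <<'E'
from h import *
g=cam('top');items(g)
to(.5394,.2966,.2,-2.8)
cv2.imwrite('pics/a5.png',cv2.resize(g['frame'][180:280,160:400],None,fx=3.3,fy=3.3)[...,::-1])
E
```

```text
item [191 185  19  17 263] top 0.047 [0.573  0.3606 0.0473] d 0.053
item [210 196  11  15 132] top 0.084 [0.539 0.299 0.084] d 0.037
item [176 231  23  17 318] top 0.076 [0.4316 0.3899 0.0756] d 0.050
item [209 235   9  18 107] top 0.048 [0.4193 0.3114 0.0475] d 0.035
turn tool z -0.09 then shift mm [188.8   7.5   1. ] tilt [-0.01  0.01] t 27.15
```

View pics/a5.png

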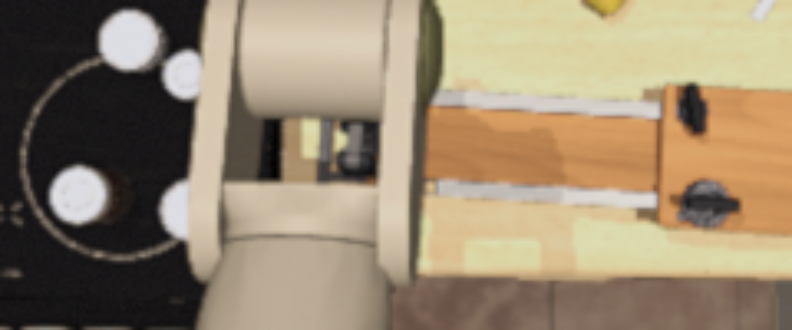

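The pin is home, the clamp wing is across (tight), and one tin has been knocked to (0.573,0.361). Starting with the slim jar.

>>> apply_moves:
  series:
    - [47,2,0,0,0,0,1.0]
    - [47,2,0,0,0,0,1.0]
    - [47,2,0,0,0,0,1.0]
    - [47,1,0,0,0,0,1.0]
    - [0,0,0,0,0,0,1.0]
    - [0,0,0,0,0,0,1.0]
  grip_force: 60

```text
time_s: 27.9
position: [0.5388, 0.2954, 0.2008]
tool_rot: [[0.05, 0.999, -0.0], [0.999, -0.05, -0.0], [-0.001, -0.0, -1.0]]
ft_force: [0.8, -0.4, 0.1]
grip_width: 0.0855
gripper_force: 0.0
```

Run:
```python
from h import *
g=cam('top');items(g)
to(.539,.2965,.027,-2.8)
```

```text
item [202 185   8  15  71] top 0.046 [0.5769 0.3429 0.0462] d 0.026
item [210 196  19  16 229] top 0.083 [0.539  0.2951 0.0834] d 0.042
item [209 235  19  18 254] top 0.047 [0.4187 0.2963 0.0473] d 0.052
turn tool z -0.07 then shift mm [  1.3   0.  173.9] tilt [-0.02 -0.01] t 27.95
```

>>> apply_moves:
  series:
    - [0,0,50,0,0,0,1.0]
    - [0,0,50,0,0,0,1.0]
    - [0,0,40,0,0,0,1.0]
    - [0,0,24,0,0,0,1.0]
    - [0,0,10,0,0,0,1.0]
    - [0,0,0,0,0,0,0.3]
    - [0,0,0,0,0,0,0.3]
    - [0,0,0,0,0,0,0.3]
    - [0,0,0,0,0,0,0.3]
    - [0,0,-20,0,0,0,0.3]
    - [0,0,-20,0,0,0,0.3]
    - [0,0,0,0,0,0,0.3]

```text
time_s: 29.45
position: [0.5391, 0.297, 0.0683]
tool_rot: [[0.048, 0.999, 0.003], [0.999, -0.048, 0.001], [0.001, 0.003, -1.0]]
ft_force: [-0.4, 0.5, -2.0]
grip_width: 0.0421
gripper_force: 61.5
```

Run:
```python
from h import *
to(.4742,-.0935,.200,-2.8)
```

```text
turn tool z 0.08 then shift mm [-393.2  -45.7 -131.7] tilt [0.06 0.16] t 29.45
```

>>> apply_moves:
  series:
    - [0,0,-60,0,0,0,0.3]
    - [-10,-1,-60,0,0,0,0.3]
    - [-50,-6,-12,0,0,0,0.3]
    - [-50,-6,0,0,0,0,0.3]
    - [-50,-6,0,0,0,0,0.3]
    - [-50,-6,0,0,0,0,0.3]
    - [-50,-6,0,0,0,0,0.3]
    - [-50,-6,0,0,0,0,0.3]
    - [-50,-6,0,0,0,0,0.3]
    - [-33,-3,0,0,0,0,0.3]
    - [0,0,0,0,0,0,0.3]
    - [0,0,0,0,0,0,0.3]

```text
time_s: 30.95
position: [0.4736, -0.093, 0.1984]
tool_rot: [[0.048, 0.999, -0.001], [0.999, -0.048, 0.001], [0.001, -0.001, -1.0]]
ft_force: [0.4, 0.5, -1.8]
grip_width: 0.042
gripper_force: 62.2
```

Run:
```python
from h import *
to(.4742,-.0935,.096,-2.8); print(telemetry.observe()['grip_width'])
```

```text
turn tool z 0.07 then shift mm [ -0.5   0.6 102.4] tilt [ 0.04 -0.06] t 30.95
0.04202266829221987
```

>>> apply_moves:
  series:
    - [0,0.5,40,0,0,0,0.3]
    - [0,0,35,0,0,0,0.3]
    - [0,0,15,0,0,0,0.3]
    - [0,0,8,0,0,0,0.3]
    - [0,0,3,0,0,0,0.3]
    - [0,0,1,0,0,0,0.3]
    - [0,0,0,0,0,0,0.3]

```text
time_s: 31.82
position: [0.4746, -0.0936, 0.0974]
tool_rot: [[0.048, 0.999, 0.001], [0.999, -0.048, -0.0], [-0.0, 0.001, -1.0]]
ft_force: [0.0, -0.2, -1.7]
grip_width: 0.042
gripper_force: 62.2
```

>>> apply_moves:
  series:
    - [0,0,1,0,0,0,0.3]
    - [0,0,1,0,0,0,0.3]
    - [0,0,0,0,0,0,0.3]

```text
time_s: 32.2
position: [0.4745, -0.0937, 0.0955]
tool_rot: [[0.048, 0.999, 0.001], [0.999, -0.048, -0.0], [-0.0, 0.001, -1.0]]
ft_force: [-2.3, 1.1, 4.5]
grip_width: 0.0419
gripper_force: 63.0
```

>>> apply_moves:
  series:
    - [0,0,0,0,0,0,0.75]
    - [0,0,0,0,0,0,0.75]
    - [0,0,0,0,0,0,0.75]
    - [0,0,-15,0,0,0,0.75]
    - [0,0,-50,0,0,0,0.75]
    - [0,0,-40,0,0,0,1.0]
    - [50,0,0,0,0,0,1.0]
    - [60,0,0,0,0,0,1.0]
    - [60,0,0,0,0,0,1.0]
    - [60,0,0,0,0,0,1.0]
    - [60,0,0,0,0,0,1.0]
    - [0,0,0,0,0,0,1.0]

```text
time_s: 33.7
position: [0.4876, 0.1994, 0.1996]
tool_rot: [[0.042, 0.999, -0.0], [0.999, -0.042, 0.0], [0.0, -0.0, -1.0]]
ft_force: [0.2, 0.1, -0.7]
grip_width: 0.0852
gripper_force: 0.0
```

Run:
```python
from h import *
g=cam('top');items(g);items(g,(335,365,215,250),.12,.17)
to(.4316,.3900,.2,-2.8)
```

```text
item [191 185  18   9 116] top 0.047 [0.5848 0.363  0.0473] d 0.036
item [209 235  18  18 236] top 0.047 [0.4192 0.3008 0.047 ] d 0.051
item [343 218  16  15 189] top 0.151 [ 0.4744 -0.0933  0.1507] d 0.042
turn tool z 0.25 then shift mm [189.6 -65.5  -0.4] tilt [-0.01 -0.02] t 33.75
```

>>> apply_moves:
  series:
    - [47,-16,0,0,0,0.3,1.0]
    - [47,-17,0,0,0,0,1.0]
    - [47,-16,0,0,0,0,1.0]
    - [49,-16,0,0,0,0,1.0]
    - [0,0,0,0,0,0,1.0]
    - [0,0,0,0,0,0,1.0]

```text
time_s: 34.5
position: [0.4336, 0.3879, 0.1998]
tool_rot: [[0.054, 0.999, -0.0], [0.999, -0.054, -0.001], [-0.001, -0.0, -1.0]]
ft_force: [-0.7, -0.8, -0.1]
grip_width: 0.085
gripper_force: 0.0
```

Run:
```python
from h import *
g=cam('top');items(g)
to(.4316,.3905,.027,-2.8)
```

```text
item [191 185  19  17 264] top 0.048 [0.5731 0.3607 0.0478] d 0.052
item [176 231  22  17 313] top 0.076 [0.4317 0.3894 0.0765] d 0.050
item [209 235  19  18 275] top 0.047 [0.4192 0.2982 0.0473] d 0.054
turn tool z -0.34 then shift mm [  2.7  -2.3 172.9] tilt [-0.03 -0.01] t 34.55
```

>>> apply_moves:
  series:
    - [2,-2,50,0,0,-0.3,1.0]
    - [0,0,50,0,0,0,1.0]
    - [0,0,40,0,0,0,1.0]
    - [0,0,23,0,0,0,1.0]
    - [0,0,10,0,0,0,1.0]
    - [0,0,0,0,0,0,0.4]
    - [0,0,0,0,0,0,0.4]
    - [0,0,0,0,0,0,0.4]
    - [0,0,0,0,0,0,0.4]
    - [0,0,-20,0,0,0,0.4]
    - [0,0,-20,0,0,0,0.4]
    - [0,0,0,0,0,0,0.4]

```text
time_s: 36.05
position: [0.4318, 0.3917, 0.0685]
tool_rot: [[0.048, 0.999, 0.003], [0.999, -0.048, 0.002], [0.002, 0.003, -1.0]]
ft_force: [-0.3, -0.6, -1.8]
grip_width: 0.0493
gripper_force: 63.0
```

Run:
```python
from h import *
to(.4769,-.038,.200,-2.8)
```

```text
turn tool z 0.08 then shift mm [-426.9   66.1 -131.5] tilt [0.11 0.17] t 36.05
```

>>> apply_moves:
  series:
    - [0,0,-60,0,0,0,0.4]
    - [0,0,-60,0,0,0,0.4]
    - [-47,7,-11,0,0,0,0.4]
    - [-54,8,0,0,0,0,0.4]
    - [-54,9,0,0,0,0,0.4]
    - [-54,9,0,0,0,0,0.4]
    - [-54,9,0,0,0,0,0.4]
    - [-54,8,0,0,0,0,0.4]
    - [-54,8,0,0,0,0,0.4]
    - [-56,8,0,0,0,0,0.4]
    - [0,0,0,0,0,0,0.4]
    - [0,0,0,0,0,0,0.4]

```text
time_s: 37.55
position: [0.4764, -0.0382, 0.1973]
tool_rot: [[0.048, 0.999, -0.001], [0.999, -0.048, 0.001], [0.001, -0.001, -1.0]]
ft_force: [0.6, 0.7, -2.0]
grip_width: 0.0495
gripper_force: 63.9
```

Run:
```python
from h import *
to(.4769,-.038,.0965,-2.8); print(telemetry.observe()['grip_width'])
```

```text
turn tool z 0.04 then shift mm [  0.2   0.5 100.8] tilt [ 0.04 -0.07] t 37.55
0.04952698845931287
```

>>> apply_moves:
  series:
    - [0,0.5,40,0,0,0,0.4]
    - [0,0,35,0,0,0,0.4]
    - [0,0,15,0,0,0,0.4]
    - [0,0,8,0,0,0,0.4]
    - [0,0,2,0,0,0,0.4]
    - [0,0,1,0,0,0,0.4]
    - [0,0,1,0,0,0,0.4]
    - [0,0,0,0,0,0,0.4]

```text
time_s: 38.55
position: [0.4773, -0.0385, 0.0962]
tool_rot: [[0.048, 0.999, 0.0], [0.999, -0.048, -0.0], [-0.0, 0.0, -1.0]]
ft_force: [-0.6, -0.0, -1.6]
grip_width: 0.0491
gripper_force: 63.9
```

>>> apply_moves:
  series:
    - [0,0,1,0,0,0,0.4]
    - [0,0,0.5,0,0,0,0.4]
    - [0,0,0,0,0,0,0.4]

```text
time_s: 38.92
position: [0.4774, -0.0386, 0.0956]
tool_rot: [[0.048, 0.999, 0.001], [0.999, -0.048, -0.001], [-0.001, 0.001, -1.0]]
ft_force: [-3.9, 0.8, 11.6]
grip_width: 0.0492
gripper_force: 65.4
```

>>> apply_moves:
  series:
    - [0,0,0,0,0,0,0.8]
    - [0,0,0,0,0,0,0.8]
    - [0,0,0,0,0,0,0.8]
    - [0,0,-15,0,0,0,0.8]
    - [0,0,-50,0,0,0,0.8]
    - [0,0,-30,0,0,0,1.0]
    - [55,-12,0,0,0,0,1.0]
    - [56,-12,0,0,0,0,1.0]
    - [56,-13,0,0,0,0,1.0]
    - [56,-13,0,0,0,0,1.0]
    - [56,-12,0,0,0,0,1.0]
    - [55,-12,0,0,0,0,1.0]

```text
time_s: 40.42
position: [0.4187, 0.3006, 0.1894]
tool_rot: [[0.048, 0.999, 0.0], [0.999, -0.048, -0.0], [-0.0, 0.0, -1.0]]
ft_force: [0.8, -1.0, 0.5]
grip_width: 0.0851
gripper_force: 0.0
```

>>> apply_moves:
  series:
    - [0,0,0,0,0,0,1.0]
    - [0,0,0,0,0,0,1.0]

```text
time_s: 40.67
position: [0.4192, 0.2984, 0.1892]
tool_rot: [[0.047, 0.999, -0.0], [0.999, -0.047, -0.0], [-0.001, -0.0, -1.0]]
ft_force: [-0.7, 0.2, 0.5]
grip_width: 0.0851
gripper_force: 0.0
```

Run:
```python
from h import *
g=cam('top');items(g);items(g,(315,365,215,250),.12,.17)
to(.419,.2985,.022,-2.8)
```

```text
item [191 185  19  17 266] top 0.047 [0.5731 0.3609 0.0473] d 0.053
item [209 235  19  18 273] top 0.047 [0.4192 0.2981 0.0472] d 0.054
item [322 216  18  18 255] top 0.143 [ 0.4764 -0.0371  0.1428] d 0.049
item [343 218  16  15 190] top 0.150 [ 0.4744 -0.0933  0.1504] d 0.042
turn tool z 0.02 then shift mm [  0.5  -0.4 167.3] tilt [-0.02 -0.02] t 40.725
```

>>> apply_moves:
  series:
    - [0,0,50,0,0,0,1.0]
    - [0,0,50,0,0,0,1.0]
    - [0,0,40,0,0,0,1.0]
    - [0,0,20,0,0,0,1.0]
    - [0,0,7,0,0,0,1.0]
    - [0,0,0,0,0,0,0.4]
    - [0,0,0,0,0,0,0.4]
    - [0,0,0,0,0,0,0.4]
    - [0,0,0,0,0,0,0.4]
    - [0,0,-20,0,0,0,0.4]
    - [0,0,-20,0,0,0,0.4]
    - [0,0,0,0,0,0,0.4]

```text
time_s: 42.22
position: [0.42, 0.2991, 0.064]
tool_rot: [[0.048, 0.999, 0.004], [0.999, -0.048, 0.001], [0.002, 0.004, -1.0]]
ft_force: [0.2, 0.3, -2.5]
grip_width: 0.0522
gripper_force: 63.0
```

Run:
```python
from h import *
to(.480,.023,.170,-2.8)
```

```text
turn tool z 0.07 then shift mm [-272.8   73.4 -106. ] tilt [0.09 0.2 ] t 42.225
```

>>> apply_moves:
  series:
    - [0,0,-56,0,0,0,0.4]
    - [0,0,-50,0,0,0,0.4]
    - [-45,12,0,0,0,0,0.4]
    - [-46,12,0,0,0,0,0.4]
    - [-46,12,0,0,0,0,0.4]
    - [-46,12,0,0,0,0,0.4]
    - [-46,12,0,0,0,0,0.4]
    - [-44,13,0,0,0,0,0.4]
    - [0,0,0,0,0,0,0.4]
    - [0,0,0,0,0,0,0.4]

```text
time_s: 43.48
position: [0.4787, 0.0229, 0.1679]
tool_rot: [[0.048, 0.999, -0.001], [0.999, -0.048, 0.0], [0.0, -0.001, -1.0]]
ft_force: [-0.8, -0.1, -1.3]
grip_width: 0.0519
gripper_force: 63.7
```

Run:
```python
from h import *
to(.480,.023,.092,-2.8); print(telemetry.observe()['grip_width'])
```

```text
turn tool z 0.06 then shift mm [ 0.1  1.3 75.9] tilt [ 0.02 -0.06] t 43.475
0.05189486997495552
```

>>> apply_moves:
  series:
    - [0,1,30,0,0,0,0.4]
    - [0,0,25,0,0,0,0.4]
    - [0,0,12,0,0,0,0.4]
    - [0,0,5,0,0,0,0.4]
    - [0,0,2,0,0,0,0.4]
    - [0,0,1,0,0,0,0.4]
    - [0,0,1,0,0,0,0.4]
    - [0,0,0,0,0,0,0.4]

```text
time_s: 44.48
position: [0.4802, 0.0225, 0.0926]
tool_rot: [[0.048, 0.999, 0.0], [0.999, -0.048, -0.0], [-0.0, 0.0, -1.0]]
ft_force: [0.6, 0.5, -1.0]
grip_width: 0.0519
gripper_force: 63.7
```

>>> apply_moves:
  series:
    - [0,0,1,0,0,0,0.4]
    - [0,0,1,0,0,0,0.4]
    - [0,0,0,0,0,0,0.4]

```text
time_s: 44.85
position: [0.4802, 0.0224, 0.091]
tool_rot: [[0.048, 0.999, 0.001], [0.999, -0.048, -0.0], [-0.0, 0.001, -1.0]]
ft_force: [-2.0, -0.6, 5.7]
grip_width: 0.0525
gripper_force: 64.8
```

>>> apply_moves:
  series:
    - [0,0,0,0,0,0,0.8]
    - [0,0,0,0,0,0,0.8]
    - [0,0,0,0,0,0,0.8]
    - [0,0,-15,0,0,0,0.8]
    - [0,0,-50,0,0,0,0.8]
    - [0,0,-35,0,0,0,1.0]
    - [57,13,0,0,0,0,1.0]
    - [57,13,0,0,0,0,1.0]
    - [57,13,0,0,0,0,1.0]
    - [57,13,0,0,0,0,1.0]
    - [57,12,0,0,0,0,1.0]
    - [57,12,0,0,0,0,1.0]

```text
time_s: 46.35
position: [0.5725, 0.3624, 0.1902]
tool_rot: [[0.048, 0.999, -0.0], [0.999, -0.048, -0.0], [-0.0, -0.0, -1.0]]
ft_force: [-0.0, 0.1, 1.1]
grip_width: 0.0852
gripper_force: 0.0
```

>>> apply_moves:
  series:
    - [0,0,0,0,0,0,1.0]
    - [0,0,0,0,0,0,1.0]

```text
time_s: 46.6
position: [0.5722, 0.3601, 0.19]
tool_rot: [[0.047, 0.999, -0.001], [0.999, -0.047, -0.001], [-0.001, -0.001, -1.0]]
ft_force: [1.0, 0.2, 1.3]
grip_width: 0.0852
gripper_force: 0.0
```

Run:
```python
from h import *
g=cam('top');items(g);items(g,(290,365,210,255),.102,.17)
to(.573,.3608,.022,-2.8)
```

```text
item [191 185  19  17 265] top 0.047 [0.5732 0.361  0.0472] d 0.053
item [300 215  19  18 276] top 0.114 [0.4789 0.023  0.1143] d 0.053
item [322 216  18  18 255] top 0.143 [ 0.4764 -0.0372  0.1427] d 0.050
item [342 218  17  16 196] top 0.150 [ 0.4744 -0.0932  0.1503] d 0.042
turn tool z 0.03 then shift mm [  1.3   0.6 168.4] tilt [-0.03 -0.02] t 46.65
```

>>> apply_moves:
  series:
    - [1,0.6,50,0,0,0,1.0]
    - [0,0,50,0,0,0,1.0]
    - [0,0,40,0,0,0,1.0]
    - [0,0,20,0,0,0,1.0]
    - [0,0,8,0,0,0,1.0]
    - [0,0,0,0,0,0,0.4]
    - [0,0,0,0,0,0,0.4]
    - [0,0,0,0,0,0,0.4]
    - [0,0,0,0,0,0,0.4]
    - [0,0,-20,0,0,0,0.4]
    - [0,0,-20,0,0,0,0.4]
    - [0,0,0,0,0,0,0.4]

```text
time_s: 48.15
position: [0.5737, 0.3618, 0.0642]
tool_rot: [[0.048, 0.999, 0.003], [0.999, -0.048, 0.001], [0.001, 0.003, -1.0]]
ft_force: [0.6, -0.7, -1.5]
grip_width: 0.0521
gripper_force: 63.0
```

Run:
```python
from h import *
to(.483,.0845,.170,-2.8)
```

```text
turn tool z 0.07 then shift mm [-281.4  -77.  -105.8] tilt [0.08 0.18] t 48.15
```

>>> apply_moves:
  series:
    - [0,0,-56,0,0,0,0.4]
    - [0,0,-50,0,0,0,0.4]
    - [-46,-13,0,0,0,0,0.4]
    - [-47,-13,0,0,0,0,0.4]
    - [-47,-13,0,0,0,0,0.4]
    - [-47,-13,0,0,0,0,0.4]
    - [-47,-13,0,0,0,0,0.4]
    - [-47,-12,0,0,0,0,0.4]
    - [0,0,0,0,0,0,0.4]
    - [0,0,0,0,0,0,0.4]

```text
time_s: 49.4
position: [0.4827, 0.0847, 0.1681]
tool_rot: [[0.048, 0.999, -0.0], [0.999, -0.048, 0.0], [0.0, -0.0, -1.0]]
ft_force: [0.5, 0.6, -0.4]
grip_width: 0.0519
gripper_force: 63.4
```

Run:
```python
from h import *
to(.483,.0845,.092,-2.8); print(telemetry.observe()['grip_width'])
```

```text
turn tool z 0.05 then shift mm [-0.2  0.3 76.1] tilt [ 0.02 -0.02] t 49.4
0.051947147312236076
```

>>> apply_moves:
  series:
    - [0,0,25,0,0,0,0.4]
    - [0,0,20,0,0,0,0.4]
    - [0,0,12,0,0,0,0.4]
    - [0,0,8,0,0,0,0.4]
    - [0,0,5,0,0,0,0.4]
    - [0,0,3,0,0,0,0.4]
    - [0,0,2,0,0,0,0.4]
    - [0,0,1,0,0,0,0.4]
    - [0,0,0,0,0,0,0.4]

```text
time_s: 50.52
position: [0.4828, 0.0844, 0.0925]
tool_rot: [[0.048, 0.999, 0.0], [0.999, -0.048, 0.0], [0.0, 0.0, -1.0]]
ft_force: [-0.5, -0.1, -1.2]
grip_width: 0.0517
gripper_force: 63.4
```

>>> apply_moves:
  series:
    - [0,0,1,0,0,0,0.4]
    - [0,0,1,0,0,0,0.4]
    - [0,0,0,0,0,0,0.4]

```text
time_s: 50.9
position: [0.4828, 0.0844, 0.0914]
tool_rot: [[0.048, 0.999, 0.001], [0.999, -0.048, -0.0], [-0.0, 0.001, -1.0]]
ft_force: [-3.6, -0.4, 10.6]
grip_width: 0.0523
gripper_force: 64.8
```

>>> apply_moves:
  series:
    - [0,0,0,0,0,0,0.8]
    - [0,0,0,0,0,0,0.8]
    - [0,0,0,0,0,0,0.8]
    - [0,0,-15,0,0,0,0.8]
    - [0,0,-50,0,0,0,0.8]
    - [0,0,-35,0,0,0,0.8]
    - [55,0,0,0,0,0,0.8]
    - [55,0,0,0,0,0,0.8]
    - [55,0,0,0,0,0,0.8]
    - [55,0,0,0,0,0,0.8]
    - [0,0,0,0,0,0,0.8]
    - [0,0,0,0,0,0,0.8]

```text
time_s: 52.4
position: [0.493, 0.3039, 0.1901]
tool_rot: [[0.047, 0.999, -0.001], [0.999, -0.047, -0.001], [-0.001, -0.001, -1.0]]
ft_force: [-0.2, 0.0, -0.2]
grip_width: 0.0682
gripper_force: 0.0
```

Run:
```python
from h import *
g=cam('top');items(g,(265,365,208,255),.102,.17)
s=cam('side')
cv2.imwrite('pics/a6.png',np.vstack([cv2.resize(g['frame'][190:265,230:400],(680,300)),cv2.resize(s['frame'][150:285,270:440],(378,300))[:, :].copy() if 0 else cv2.resize(s['frame'][160:250,250:454],(680,300))])[...,::-1])
```

```text
item [271 208   6  30 106] top 0.109 [0.4814 0.1235 0.1095] d 0.033
item [278 213  19  19 278] top 0.114 [0.4815 0.0851 0.1142] d 0.053
item [300 215  19  18 276] top 0.114 [0.4789 0.023  0.1141] d 0.053
item [322 216  18  18 256] top 0.143 [ 0.4764 -0.0371  0.1431] d 0.050
item [342 218  17  16 193] top 0.151 [ 0.4743 -0.0933  0.1505] d 0.042
```

View pics/a6.png

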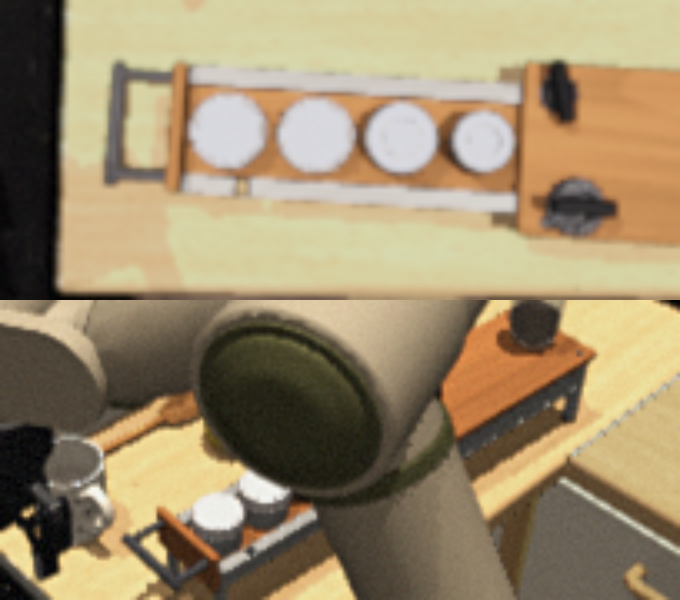

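The top view shows all four standing upright between the rails, at crop x 227, 316, 402 and 483, with the pin home and the clamp wing crosswise. The robot isn't touching anything, so I'm handing the job in.

```bash
python3 -c "
from rig import env
print(env.close_job())"
```

```text
the job is handed in; nothing more can be done
None
```

The job is handed in at about 52 s on the robot's clock: the extension is fully out with the pin home and the clamp tight, and both jars and both tins stand upright between its rails. The hand-in returned no verdict.

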